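# Let the ratchet tilt table down

### The job

The blue-stand tilting table with the V block on it is propped up on its ratchet. Squeeze the red trigger against the black hand grip so that the pawl lifts out of the teeth, let the lever turn back slowly under the load, never letting the table drop freely, until the table lies fully down on its rests, then let go so that the trigger springs out again. Do not push the loose cups, tape, brush and screwdriver around.

Things in the scene. Friction and masses are not known exactly. Their poses are not given: they have to be found in the camera images.
- shaft (a point): Point on the table's horizontal shaft in the hand lever's swing plane, 90 mm above the worktop, on the fixed blue stand. Axes: x level, toward the table's free end (roughly away from the robot); y along the shaft; z up. Stand foot: x -73 to +173, y -155 to +35 mm. Table (160 x 90 mm): y -42 to -132 mm; its +x end tilts up. The lever swings in the x-z plane.
- grip (a point): Centre of the round black hand grip, 20 mm thick, 170 mm from the shaft; it runs on the line from the shaft, 112 to 206 mm out, where it ends free. Rigid with the table: table down, it leans 0.30 rad from vertical toward the stand's +x; table raised, it leans that angle farther to -x. The load pulls it to +x (2 to 5 N); it can be pushed to -x at any time, clicking over teeth.
- trigger_pad (a point): Middle of the outer face of the red trigger, a flat bar 8 mm thick, 18 wide, 78 long, beside the grip on its +x side, in the swing plane, about 170 mm from the shaft. Grip and trigger together measure 46 mm across there when free, 31 mm when squeezed. Only the trigger gives way at first: until the pawl is out, the grip stands fast against a push toward the trigger.
- table_top (a point): Middle of the free (far) edge of the aluminium table's upper face, 145 mm from the shaft measured along the table.
- tilt_table (a joint): Angle of table and lever, rad: 0 = fully down, level on its rubber rests; positive = free end raised (up to 0.95). The pawl catches every 0.14 rad.
- trigger (a joint): Trigger with pawl, rad: 0 = released, pawl in the teeth; 0.19 = fully squeezed. The pawl clears the teeth at about 0.13. A spring of 1.5 to 3 N returns it.
- cup_a: Loose open steel cup, 64 mm wide, 47 mm high; origin at the centre of its underside. Bystander.
- cup_b: Loose steel cup like cup_a. Bystander.
- cup_c: Loose steel cup like cup_a. Bystander.
- tape: Loose roll of masking tape, 67 mm wide, 24 mm high. Bystander.
- brush: Loose chip brush with wooden handle, about 200 mm long, 12 mm high. Bystander.
- driver: Loose screwdriver with red handle, about 170 mm long, 27 mm high. Bystander.

How it is judged:
By the outcome, as a careful person would: the job done as asked, in the order asked, and still so for the second after the job is handed in, with the robot touching nothing.
It also fails if it takes over 35 s, if anything falls off the work surface, if the arm or the gripper's body presses on something with over 40 N, if the wrist force passes 120 N, or if a joint passes its speed limit or range.

### The arm

A 6-joint arm with a two-finger parallel gripper is mounted at the origin on a cart in front of the work surface, level with it; the furniture and walls round the work are solid. World frame = base frame: x ahead of the robot, y to its left, z up, the work surface at z = 0. Lengths are in mm, angles in degrees, forces in N, time in s.
With the tool pointing down it reaches from about 300 to 850 mm from the base axis. Payload 4.2 kg.
Tool frame: the origin (TCP) lies on the centre line of the jaws, within the pads' length; the fingertips stand 14 mm ahead of it and the grasp point (between the pads) lies 5 mm behind it (env.finger_overhang is the z of the fingertips in the tool frame, in mm); z points along the fingers, y is the line along which they close (so a half turn about z gives the same grasp; the last joint's range is limited). The gripper opens to 91 mm and grips with 3 to 60 N. Pads are 32 mm wide; open, the fingers measure 118 mm over their backs; the gripper's body (76 mm by 178 mm) begins 60 mm behind the grasp point.
Start: joints at [-66.062, 18.312, 89.639, -0, 72.044, -1.146], TCP at [243.775, -520.784, 227.976] pointing down, gripper open.
Joint ranges: [-177.97, 177.97], [-48.28, 115.42], [12.27, 149.76], [-77.06, 257.06], [2.81, 150.46], [-146.56, 146.56]. Speed limits (degrees/s): [147.25, 147.25, 180, 180, 180, 180].

### API

Orientations are given as [roll, pitch, yaw] about the fixed x, y, z axes, in that order (R = Rz(yaw) Ry(pitch) Rx(roll)).
In Python, from workcell import sensors, viewer, env gives the robot as it stands. The module is installed in compiled form; this text tells all that it offers.
- The arm moves only by the tool step_arm, never from a script. Its argument "plan" is one flat list of numbers, 6 for each row, row after row: the shift along the tool's x, y, z in cm, then the turn, a rotation vector about the tool's x, y, z in rad. In form: [x, y, z, wx, wy, wz, x, y, z, wx, wy, wz, ...]. A call has 1 to 5 rows; each row shifts and turns the commanded pose from where the row before left it, along the tool's axes as they then stand; what a row does not reach is not made up. A row lasts 1/12 s, in which the tool goes at most 41.7 mm and 7.16 degrees, less where a joint would pass 70% of its speed; a pose out of reach is approached as far as the arm can. A call is refused whole if a number of a shift passes 4.17 or a number of a turn 0.125, either way. A call with a gripper value outside its range is refused whole. "hand" is the finger opening in cm, from 0 to 9.12, set as the call begins (left out, the last holds). The fingers move at their own pace and stop on an object; "newtons" is the grip in N (left out, the last holds). Time passes only in rows, so rows that do not move let the fingers close. It gives the time, the measured TCP pose, the force, the opening and the grip force at its end, in the units of the state.
- sensors.state(): the state, without advancing time (a new reading comes with each control period).
- viewer.grab_frame(name): name is "scene" or "top" or "wrist"; returns a dict with "img" (400x640x3 uint8, red, green, blue), "fx", "fy", "cx", "cy" (pixels), "position" and "attitude" of the camera in the world. Camera axes: x right, y down, z forward; pixel columns grow to the right and rows downward; lengths in mm; the calibration is good to about 2 mm. A picture is of the moment at which its call begins. There is no depth.
- env.job_done(): hands the job in; it is judged then, once.
Trained networks look in a picture, given as the dict that the camera call returned (one of the last four; its "shot" number tells which), for a name from the list of things; names that differ only in an ending like _2 or _b are one class to them, and where a whole thing is asked for, a point or a joint stands for the part that bears it (a point fixed in the world has none). Each returns a list of dicts, best first, with "score" (0 to 1); they miss things now and then, are a little off and sometimes report something else, mostly with a low value. They report only what shows in the picture. A call takes as long as a camera call.
- viewer.boxes_of(name, picture): "location" ([column, row] in pixels, amid what is visible of it).
- viewer.pinpoint(name, picture): "location" ([column, row] in pixels: a listed point, or the origin of a listed thing).
The state is a dict: "time_s": time; "qpos": joint angles; "qvel": joint speeds; "effort": joint torques, N m; "ee_pos": TCP position; "ee_rot": TCP orientation; "force": force on the tool from outside, world axes, zero at the start; "torque": the same for the moment, N m; "gripper_width": finger opening in mm; "gripper_force": force on a finger pad.
Only numpy, scipy, OpenCV 4.12 (cv2) and the standard library are available. Lean on these libraries where they do the work, as an engineer would, in place of code of your own. Each camera call takes 0.05 s, during which the arm holds its last target. There are 200 camera calls.

## Working session

There is one attempt and no reset: what is moved stays moved. The work goes in short steps, Python scripts to look and compute and a tool call to move; the robot and the scene stay as the last step left them, time stands still between calls to the robot, and variables do not carry over. Pictures are saved under pics/ and viewed, at most 10 in all, crops included, and the job is handed in when it is done.

Besides the shell and the picture viewer there is one more tool, called after ">>>" by a JSON object that holds its "fn" and its "kwargs". step_arm: Moves the arm, as the interface text tells. Its arguments: {"type":"object","properties":{"plan":{"type":"array","items":{"type":"number"}},"hand":{"type":"number"},"newtons":{"type":"number"}},"required":["plan"]}

```bash
mkdir -p pics
cat > h.py <<'E'
import numpy as np, cv2
from scipy.spatial.transform import Rotation as R
from workcell import sensors, viewer, env
def cam(p):
    a=np.array(p["attitude"],float)
    M=a if a.shape==(3,3) else (R.from_quat(a).as_matrix() if a.size==4 else R.from_euler('xyz',a,degrees=True).as_matrix())
    return np.array(p["position"],float),M
def ray(p,px):
    o,M=cam(p); d=M@np.array([(px[0]-p["cx"])/p["fx"],(px[1]-p["cy"])/p["fy"],1]); return o,d/np.linalg.norm(d)
def onz(p,px,z):
    o,d=ray(p,px); return o+d*(z-o[2])/d[2]
def proj(p,X):
    o,M=cam(p); c=M.T@(np.array(X)-o); return [p["fx"]*c[0]/c[2]+p["cx"],p["fy"]*c[1]/c[2]+p["cy"]]
def tri(rs):
    A=0;b=0
    for o,d in rs:
        P=np.eye(3)-np.outer(d,d);A=A+P;b=b+P@o
    X=np.linalg.solve(A,b); return X,[np.linalg.norm((np.eye(3)-np.outer(d,d))@(X-o)) for o,d in rs]
def save(p,n): cv2.imwrite(f"pics/{n}.png",p["img"][:,:,::-1])
E
python3 - <<'E'
from h import *
np.set_printoptions(precision=1,suppress=True)
s=sensors.state();print(s)
P={n:viewer.grab_frame(n) for n in("scene","top")}
for n,p in P.items(): save(p,n+"0");print(n,p["position"],p["attitude"],p["fx"])
for t in("shaft","grip","trigger_pad","table_top"):
    rs=[]
    for n,p in P.items():
        l=viewer.pinpoint(t,p);print(t,n,[(x["location"],round(x["score"],2)) for x in l[:2]])
        if l: rs.append(ray(p,l[0]["location"]))
    if len(rs)==2: print(*tri(rs))
for t in("cup_a","tape","brush","driver"):
    for n,p in P.items():
        print(t,n,[(onz(p,x["location"],0)[:2],round(x["score"],2)) for x in viewer.pinpoint(t,p)[:4]])
E
```

```text
{'time_s': 0.0, 'qpos': array([-66.1,  18.4,  89.7,  -0. ,  72. ,  -1.1]), 'qvel': array([-0. , -0. ,  0.1, -0. ,  0. ,  0. ]), 'effort': array([  0. , -41.2, -23.2,   0.1,   0. ,  -0. ]), 'ee_pos': array([ 243.6, -520.3,  227.1]), 'ee_rot': array([-179.9,    0. ,   25.1]), 'force': array([-0. ,  0.9,  0.6]), 'torque': array([ 0. , -0.1, -0. ]), 'gripper_force': 0.0, 'gripper_width': 91.09373944591381}
scene [-82.5 479.1 943.2] [-130.4   -0.8 -134.8] 397.145261326728
top [ 241.6 -204.4 1644.9] [-167.6    0.2  -93.5] 506.249802967713
shaft scene [([328.0, 217.5], 0.76)]
shaft top [([307.2, 210.4], 0.6)]
[ 552.5 -189.4   84.1] [np.float64(2.960082945944459), np.float64(2.9600829459444937)]
grip scene [([338.6, 190.2], 0.91)]
grip top [([297.9, 220.5], 0.96)]
[ 492.1 -163.9  245.6] [np.float64(3.7734181322409173), np.float64(3.773418132240882)]
trigger_pad scene [([330.6, 180.7], 0.43)]
trigger_pad top []
table_top scene [([333.7, 162.6], 0.92)]
table_top top [([339.5, 177.1], 0.82), ([309.3, 269.8], 0.29)]
[ 623.9 -288.8  210.1] [np.float64(0.744007770052746), np.float64(0.7440077700526219)]
cup_a scene [(array([417.1,  91.3]), 0.86), (array([639.4, 101.3]), 0.78), (array([ 401. , -335.2]), 0.68)]
cup_a top [(array([425.1, 111. ]), 0.66), (array([ 397.6, -349.7]), 0.62), (array([615. , 111.8]), 0.59)]
tape scene [(array([ 374.3, -181.8]), 0.6)]
tape top [(array([ 375. , -190.6]), 0.64)]
brush scene [(array([ 398.7, -479. ]), 0.61)]
brush top [(array([ 395.9, -478.4]), 0.67)]
driver scene [(array([ 397.4, -327.8]), 0.66), (array([ 576.3, -486.1]), 0.52)]
driver top [(array([ 606.6, -502. ]), 0.77)]
```

View pics/scene0.png

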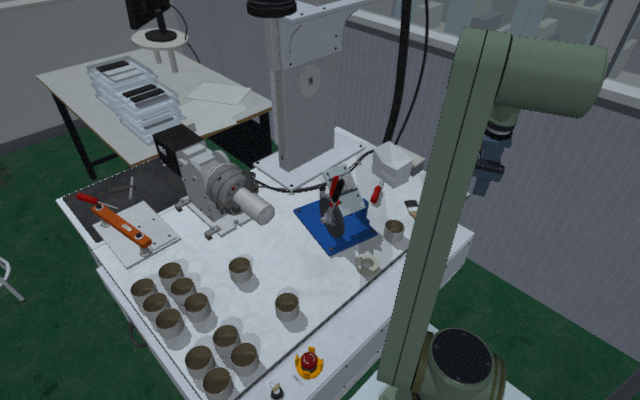

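View pics/top0.png

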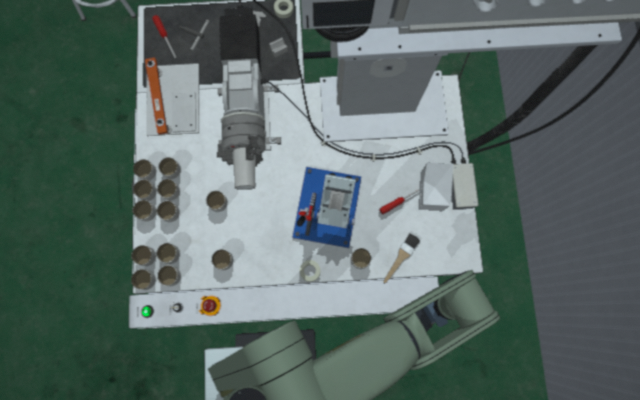

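The scene shows the raised lever (red/black) at about (335,190) and the stand with its blue foot at about (335,225). In the top view the foot spans about (293-360, 167-247), with the lever at about (305,212) and a cup, tape and brush in front of it. Next I'll fit the foot to get the stand's pose.

Run:
```python
from h import *
from scipy.optimize import least_squares
np.set_printoptions(precision=1,suppress=True)
P={n:viewer.grab_frame(n) for n in("scene","top")}
p=P["top"]
hsv=cv2.cvtColor(p["img"],cv2.COLOR_RGB2HSV)
m=cv2.inRange(hsv,(105,120,40),(125,255,255)); m[:140]=0;m[280:]=0;m[:,:270]=0;m[:,380:]=0
c=max(cv2.findContours(m,cv2.RETR_EXTERNAL,cv2.CHAIN_APPROX_NONE)[0],key=cv2.contourArea)
h=cv2.convexHull(c)[:,0]
W=np.array([onz(p,q,8)[:2] for q in h],np.float32)
r=cv2.minAreaRect(W);print(r);print(cv2.boxPoints(r))
a=[cv2.resize(P["top"]["img"][150:270,270:390],(390,390),interpolation=2),cv2.resize(P["scene"]["img"][150:270,280:400],(390,390),interpolation=2)]
cv2.imwrite("pics/crop.png",np.hstack(a)[:,:,::-1])
```

```text
((580.094482421875, -252.4129638671875), (183.64144897460938, 240.48524475097656), 75.8701400756836)
[[ 441.1 -312.1]
 [ 674.3 -370.8]
 [ 719.1 -192.7]
 [ 485.9 -134. ]]
```

View pics/crop.png

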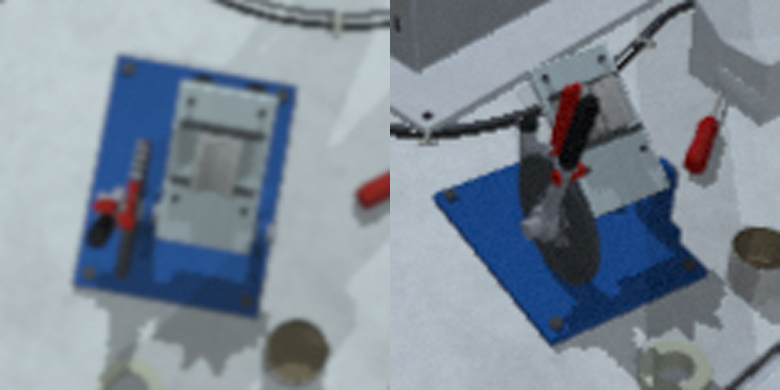

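```bash
cat >> h.py <<'E'
YAW=-14.1; SH=np.array([547,-184,90.])
def frame(yaw=None):
    a=np.radians(YAW if yaw is None else yaw); return np.array([np.cos(a),np.sin(a),0]),np.array([-np.sin(a),np.cos(a),0])
def pose(lean,r,t=0,s=0,sh=None):
    "TCP pose: lean (rad, + toward stand +x), r out along lever, t tangential (+x side), s along shaft"
    x,y=frame(); sh=SH if sh is None else sh; z=np.array([0,0,1.])
    u=np.sin(lean)*x+np.cos(lean)*z; v=np.cos(lean)*x-np.sin(lean)*z
    Z=-u; Y=v; X=np.cross(Y,Z)
    return sh+r*u+t*v+s*y, np.column_stack([X,Y,Z])
def rows(p0,R0,p1,R1,n):
    "equal rows, returns printed row in cm and rad"
    w=R.from_matrix(R0.T@R1).as_rotvec()/n
    p=p0.copy();Rm=R0.copy();o=[]
    for i in range(n):
        d=Rm.T@((p1-p0)/n)/10; o+= [*np.round(d,2),*np.round(w,3)]; Rm=Rm@R.from_rotvec(w).as_matrix()
    return [float(v) for v in o]
def cur():
    s=sensors.state(); return np.array(s["ee_pos"]),R.from_euler('xyz',s["ee_rot"],degrees=True).as_matrix()
def show(p1,R1,n,c=None):
    o=rows(*(c or cur()),p1,R1,n)
    for i in range(0,n,5): print(o[i*6:(i+5)*6])
E
python3 -c "
from h import *
p,r=pose(-.36,310);print(p);print(r);show(p,r,15)"
```

```text
[ 441.08511463 -157.39601964  380.12801534]
[[ 2.43615012e-01  9.07700138e-01  3.41660921e-01]
 [ 9.69872015e-01 -2.27998516e-01 -8.58192915e-02]
 [ 1.38777878e-17  3.52274233e-01 -9.35896824e-01]]
[2.22, -1.64, -1.01, -0.022, 0.011, -0.058, 2.32, -1.48, -1.03, -0.022, 0.011, -0.058, 2.41, -1.32, -1.03, -0.022, 0.011, -0.058, 2.5, -1.15, -1.03, -0.022, 0.011, -0.058, 2.57, -0.98, -1.03, -0.022, 0.011, -0.058]
[2.63, -0.81, -1.02, -0.022, 0.011, -0.058, 2.69, -0.63, -1.01, -0.022, 0.011, -0.058, 2.73, -0.45, -0.99, -0.022, 0.011, -0.058, 2.76, -0.26, -0.97, -0.022, 0.011, -0.058, 2.78, -0.08, -0.95, -0.022, 0.011, -0.058]
[2.79, 0.1, -0.92, -0.022, 0.011, -0.058, 2.79, 0.29, -0.88, -0.022, 0.011, -0.058, 2.77, 0.47, -0.84, -0.022, 0.011, -0.058, 2.75, 0.65, -0.8, -0.022, 0.011, -0.058, 2.72, 0.83, -0.76, -0.022, 0.011, -0.058]
```

>>> {"fn": "step_arm", "kwargs": {"plan": [2.22,-1.64,-1.01,-0.022,0.011,-0.058,2.32,-1.48,-1.03,-0.022,0.011,-0.058,2.41,-1.32,-1.03,-0.022,0.011,-0.058,2.5,-1.15,-1.03,-0.022,0.011,-0.058,2.57,-0.98,-1.03,-0.022,0.011,-0.058], "hand": 9.1}}

```text
time_s: 1.42
ee_pos: [310.0, -398.6, 279.3]
ee_rot: [173.3, -2.2, 42.0]
force: [0.3, -0.1, -0.1]
gripper_width: 90.7
gripper_force: 0.0
```

>>> {"fn": "step_arm", "kwargs": {"plan": [2.63,-0.81,-1.02,-0.022,0.011,-0.058,2.69,-0.63,-1.01,-0.022,0.011,-0.058,2.73,-0.45,-0.99,-0.022,0.011,-0.058,2.76,-0.26,-0.97,-0.022,0.011,-0.058,2.78,-0.08,-0.95,-0.022,0.011,-0.058]}}

```text
time_s: 1.83
ee_pos: [376.1, -277.6, 330.7]
ee_rot: [166.2, -2.3, 58.9]
force: [0.0, -0.8, -0.3]
gripper_width: 90.9
gripper_force: 0.0
```

>>> {"fn": "step_arm", "kwargs": {"plan": [2.79,0.1,-0.92,-0.022,0.011,-0.058,2.79,0.29,-0.88,-0.022,0.011,-0.058,2.77,0.47,-0.84,-0.022,0.011,-0.058,2.75,0.65,-0.8,-0.022,0.011,-0.058,2.72,0.83,-0.76,-0.022,0.011,-0.058]}}

```text
time_s: 2.25
ee_pos: [442.4, -157.2, 382.3]
ee_rot: [159.4, -0.4, 75.7]
force: [0.1, 0.4, 0.6]
gripper_width: 90.5
gripper_force: 0.0
```

Run:
```python
from h import *
np.set_printoptions(precision=1,suppress=True)
s=sensors.state();print(s["time_s"],s["ee_pos"],s["ee_rot"],s["force"])
P={n:viewer.grab_frame(n) for n in("wrist","scene","top")}
save(P["wrist"],"w1")
for t in("shaft","grip","trigger_pad","table_top"):
    rs=[]
    for n,p in P.items():
        l=viewer.pinpoint(t,p);print(t,n,[(x["location"],round(x["score"],2)) for x in l[:2]])
        if l: rs.append(ray(p,l[0]["location"]))
    if len(rs)>1: print(*tri(rs))
p=P["wrist"];print("pred shaft",proj(p,SH),"grip",proj(p,pose(-.36,170)[0]),p["position"],p["attitude"])
```

```text
2.25 [ 442.4 -157.2  382.3] [159.4  -0.4  75.7] [0.1 0.4 0.6]
shaft wrist [([314.4, 161.7], 0.74)]
shaft scene [([328.3, 218.0], 0.83)]
shaft top [([306.1, 213.4], 0.92)]
[ 545.2 -182.2   90.3] [np.float64(5.2589284773354805), np.float64(3.520022563933758), np.float64(1.8234478201126345)]
grip wrist [([315.2, 194.4], 0.95)]
grip scene [([337.3, 187.4], 0.91)]
grip top [([300.0, 219.4], 0.7), ([401.0, 257.6], 0.66)]
[ 494.4 -168.1  249.9] [np.float64(4.193748648648127), np.float64(1.4726252057441962), np.float64(2.8218895470124186)]
trigger_pad wrist [([344.3, 194.0], 0.57)]
trigger_pad scene [([334.3, 178.4], 0.67)]
trigger_pad top []
[ 509.2 -168.7  273.7] [np.float64(0.3273613065842637), np.float64(0.3273613065842672)]
table_top wrist []
table_top scene [([333.0, 165.4], 0.74)]
table_top top [([340.7, 179.5], 0.64)]
[ 622.9 -290.4  197.7] [np.float64(4.559726141200278), np.float64(4.559726141200379)]
pred shaft [np.float64(314.4387332360461), np.float64(165.97921642111592)] grip [np.float64(313.94708123129294), np.float64(195.55968386170466)] [407.1 -70.3 529.1] [164.7 -20.6 -14.5]
```

View pics/w1.png

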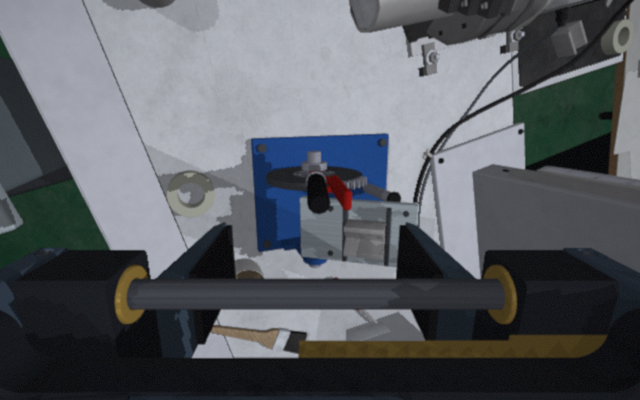

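The wrist view shows the black grip end-on at about (317,192), where I predicted it, with the red trigger to its right at about (342,195) on the +x side. I'll fix the lean angle with an overlay in the scene view.

```bash
sed -i 's/SH=np.array(.*/SH=np.array([546.5,-183,90.])/' h.py
python3 - <<'E'
from h import *
P={n:viewer.grab_frame(n) for n in("wrist","scene","top")}
out=[]
for n,(c0,r0,k) in {"scene":(300,150,6),"top":(270,170,6),"wrist":(280,140,6)}.items():
    p=P[n];b=p["img"][r0:r0+80,c0:c0+65]
    b=cv2.resize(b,None,fx=k,fy=k,interpolation=2);plain=b.copy()
    for l,col in((-.26,(255,255,0)),(-.36,(0,255,0)),(-.46,(0,255,255))):
        q=[tuple(int(round(v)) for v in (np.array(proj(p,pose(l,r)[0]))-[c0,r0]+.5)*k) for r in(0,112,206)]
        cv2.line(b,q[1],q[2],col,1)
        cv2.circle(b,q[0],4,(255,0,255),1)
    out.append(b)
cv2.imwrite("pics/ov.png",cv2.resize(np.hstack(out),(780,320))[:,:,::-1])
for n,p in P.items():
    g=viewer.pinpoint("grip",p)[0]["location"]; print(n,g,[(l,np.round(proj(p,pose(l,170)[0]),1)) for l in(-.26,-.36,-.46)])
E
```

```text
wrist [316.2, 193.9] [(-0.26, array([332. , 192.8])), (-0.36, array([313.6, 193.2])), (-0.46, array([295.3, 193.1]))]
scene [340.2, 187.5] [(-0.26, array([336.4, 184.2])), (-0.36, array([339.4, 188.8])), (-0.46, array([342.4, 193.7]))]
top [298.5, 219.4] [(-0.26, array([301.4, 216.6])), (-0.36, array([300.3, 222.6])), (-0.46, array([299.4, 228.4]))]
```

View pics/ov.png

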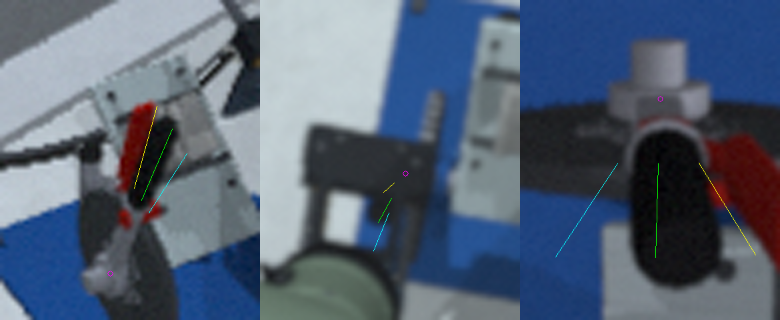

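```bash
python3 -c "
from h import *
p,r=pose(-.345,165,5.5);print(p);show(p,r,7)"
```

```text
[ 497.39873877 -170.66661565  247.1375314 ]
[0.01, 0.08, 2.08, 0.002, -0.001, -0.001, 0.01, 0.09, 2.08, 0.002, -0.001, -0.001, 0.02, 0.09, 2.08, 0.002, -0.001, -0.001, 0.02, 0.09, 2.08, 0.002, -0.001, -0.001, 0.02, 0.1, 2.08, 0.002, -0.001, -0.001]
[0.02, 0.1, 2.08, 0.002, -0.001, -0.001, 0.02, 0.11, 2.08, 0.002, -0.001, -0.001]
```

>>> {"fn": "step_arm", "kwargs": {"plan": [0.01,0.09,2.08,0.002,-0.001,-0.001,0.01,0.09,2.08,0.002,-0.001,-0.001,0.02,0.09,2.08,0.002,-0.001,-0.001,0.02,0.09,2.08,0.002,-0.001,-0.001]}}

```text
time_s: 3.63
ee_pos: [474.1, -165.5, 304.1]
ee_rot: [160.0, -0.2, 75.7]
force: [0.7, 0.4, 0.3]
gripper_width: 91.0
gripper_force: 0.0
```

>>> {"fn": "step_arm", "kwargs": {"plan": [0.02,0.1,2.08,0.002,-0.001,-0.001,0.02,0.1,2.08,0.002,-0.001,-0.001,0.02,0.11,2.08,0.002,-0.001,-0.001,0,0,0,0,0,0]}}

```text
time_s: 3.97
ee_pos: [496.3, -170.1, 243.0]
ee_rot: [160.8, -0.0, 75.8]
force: [-0.2, 1.4, -0.7]
gripper_width: 91.2
gripper_force: 0.0
```

Run:
```python
from h import *
np.set_printoptions(precision=1,suppress=True)
s=sensors.state();print(s["time_s"],s["ee_pos"],s["ee_rot"],s["force"],R.from_matrix(pose(-.345,165)[1]).as_euler('xyz',degrees=True))
p=viewer.grab_frame("wrist");save(p,"w2")
for t in("grip","trigger_pad"):print(t,[(x["location"],x["score"]) for x in viewer.pinpoint(t,p)[:2]])
for l in(-.305,-.345,-.385): print(l,[np.array(proj(p,pose(l,170,t)[0])) for t in(0,36)],np.array(proj(p,pose(l,206,0)[0])))
```

```text
3.9667 [ 496.3 -170.1  243. ] [160.8  -0.   75.8] [-0.2  1.4 -0.7] [160.2   0.   75.9]
grip [([311.4, 269.3], 0.96)]
trigger_pad [([364.2, 271.3], 0.74)]
-0.305 [array([324.4, 270.5]), array([396.9, 269.3])] [329.7 314.2]
-0.345 [array([310.5, 270.6]), array([383.9, 270.8])] [308.5 314.4]
-0.385 [array([296.7, 270.5]), array([370.3, 272. ])] [287.3 314. ]
```

View pics/w2.png

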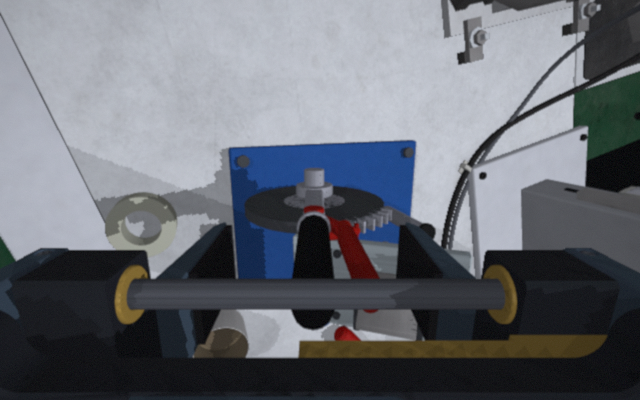

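>>> {"fn": "step_arm", "kwargs": {"plan": [0,0.12,-0.15,0,0,0,0,0.12,-0.15,0,0,0]}}

```text
time_s: 4.28
ee_pos: [498.9, -171.2, 252.5]
ee_rot: [160.2, 0.1, 75.8]
force: [0.4, 0.4, -0.3]
gripper_width: 91.2
gripper_force: 0.0
```

>>> {"fn": "step_arm", "kwargs": {"plan": [0,0,0,0,0,0,0,0,0,0,0,0,0,0,0,0,0,0], "hand": 5.0, "newtons": 15}}

```text
time_s: 4.53
ee_pos: [498.5, -171.1, 251.3]
ee_rot: [160.3, 0.0, 75.8]
force: [-0.7, -0.6, -1.2]
gripper_width: 73.7
gripper_force: 0.0
```

>>> {"fn": "step_arm", "kwargs": {"plan": [0,0,0,0,0,0,0,0,0,0,0,0,0,0,0,0,0,0], "hand": 2.6}}

```text
time_s: 4.78
ee_pos: [498.5, -171.0, 250.7]
ee_rot: [160.3, 0.0, 75.8]
force: [-0.7, 0.2, 0.1]
gripper_width: 53.8
gripper_force: 0.0
```

>>> {"fn": "step_arm", "kwargs": {"plan": [0,0,0,0,0,0,0,0,0,0,0,0,0,0,0,0,0,0]}}

```text
time_s: 5.03
ee_pos: [499.2, -171.3, 251.5]
ee_rot: [160.2, 0.0, 75.8]
force: [0.1, 0.2, 3.1]
gripper_width: 33.8
gripper_force: 1.9
```

>>> {"fn": "step_arm", "kwargs": {"plan": [0,0,0,0,0,0,0,0,0,0,0,0]}}

```text
time_s: 5.2
ee_pos: [498.7, -171.1, 251.5]
ee_rot: [160.3, 0.1, 75.8]
force: [-1.3, -0.1, 5.6]
gripper_width: 29.6
gripper_force: 14.9
```

Run:
```python
from h import *
np.set_printoptions(precision=2,suppress=True)
s=sensors.state();print(s["time_s"],s["ee_pos"],s["ee_rot"],s["force"],s["gripper_width"],s["gripper_force"])
x,y=frame();d=s["ee_pos"]-SH;print("r,t0 lean of tcp",np.linalg.norm(d),np.arctan2(d@x,d[2]),d@y)
p=viewer.grab_frame("wrist");save(p,"w3")
```

```text
5.2 [ 498.72 -171.12  251.46] [160.28   0.05  75.81] [-1.31 -0.1   5.62] 29.55787565013335 14.949222207069397
r,t0 lean of tcp 168.8019690632296 -0.2959683933673295 -0.11430128103219102
```

View pics/w3.png

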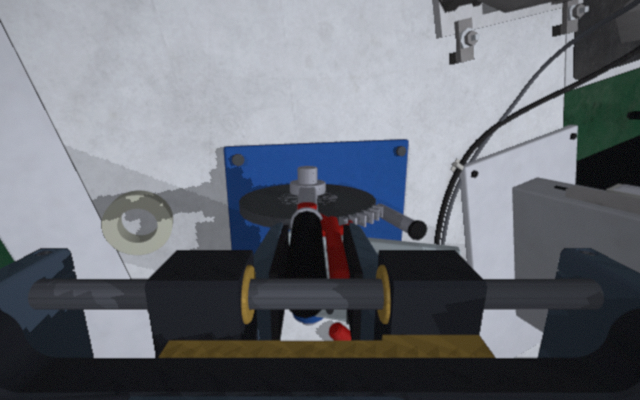

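>>> {"fn": "step_arm", "kwargs": {"plan": [0,0.21,0.01,0.0125,0,0,0,0.21,0.01,0.0125,0,0,0,0.21,0.01,0.0125,0,0,0,0.21,0.01,0.0125,0,0,0,0.21,0.01,0.0125,0,0]}}

```text
time_s: 5.67
ee_pos: [508.6, -173.6, 254.1]
ee_rot: [164.0, 0.0, 75.8]
force: [-1.5, 1.5, 5.9]
gripper_width: 29.4
gripper_force: 15.0
```

>>> {"fn": "step_arm", "kwargs": {"plan": [0,0.21,0.01,0.0125,0,0,0,0.21,0.01,0.0125,0,0,0,0.21,0.01,0.0125,0,0,0,0.21,0.01,0.0125,0,0,0,0.21,0.01,0.0125,0,0]}}

```text
time_s: 6.08
ee_pos: [518.6, -176.1, 256.2]
ee_rot: [167.6, 0.0, 75.8]
force: [-0.8, 1.0, 5.4]
gripper_width: 29.6
gripper_force: 15.0
```

```bash
cat > st.py <<'E'
from h import *
np.set_printoptions(precision=3,suppress=True)
s=sensors.state();print(s["time_s"],s["ee_pos"],s["ee_rot"],s["force"],s["gripper_width"],s["gripper_force"])
x,y=frame();d=s["ee_pos"]-SH;print("r,lean",np.linalg.norm(d),np.arctan2(d@x,d[2]),d@y,"tool lean",-np.radians(180-s["ee_rot"][0]))
p=[viewer.grab_frame(n) for n in("scene","top")]
l=[viewer.pinpoint("table_top",q) for q in p]
if all(l): print(tri([ray(q,a[0]["location"]) for q,a in zip(p,l)]))
elif l[0]: print("scene only",l[0][0])
E
python3 st.py
```

```text
6.0833 [ 518.636 -176.072  256.177] [167.557   0.042  75.814] [-0.793  0.951  5.408] 29.585309253024327 14.990913346409798
r,lean 168.6389012429974 -0.1710929201635644 -0.06834408447618488 tool lean -0.21717538333979824
(array([ 635.529, -297.035,  181.187]), [np.float64(0.3825516094840736), np.float64(0.38255160948417877)])
```

>>> {"fn": "step_arm", "kwargs": {"plan": [0,0.21,0.01,0.0125,0,0,0,0.21,0.01,0.0125,0,0,0,0.21,0.01,0.0125,0,0,0,0.21,0.01,0.0125,0,0,0,0.21,0.01,0.0125,0,0]}}

```text
time_s: 6.7
ee_pos: [528.8, -178.6, 257.7]
ee_rot: [171.1, 0.0, 75.8]
force: [-0.2, 0.6, 5.4]
gripper_width: 29.3
gripper_force: 15.0
```

>>> {"fn": "step_arm", "kwargs": {"plan": [0,0.21,0.01,0.0125,0,0,0,0.21,0.01,0.0125,0,0,0,0.21,0.01,0.0125,0,0,0,0.21,0.01,0.0125,0,0,0,0.21,0.01,0.0125,0,0]}}

```text
time_s: 7.12
ee_pos: [539.1, -181.1, 258.5]
ee_rot: [174.7, 0.0, 75.8]
force: [0.1, 1.0, 5.5]
gripper_width: 29.3
gripper_force: 15.0
```

>>> {"fn": "step_arm", "kwargs": {"plan": [0,0.21,0.01,0.0125,0,0,0,0.21,0.01,0.0125,0,0,0,0.21,0.01,0.0125,0,0,0,0.21,0.01,0.0125,0,0,0,0.21,0.01,0.0125,0,0]}}

```text
time_s: 7.53
ee_pos: [549.3, -183.7, 258.6]
ee_rot: [178.3, 0.0, 75.8]
force: [0.5, -0.8, 4.9]
gripper_width: 29.4
gripper_force: 15.0
```

>>> {"fn": "step_arm", "kwargs": {"plan": [0,0.21,0.01,0.0125,0,0,0,0.21,0.01,0.0125,0,0,0,0.21,0.01,0.0125,0,0,0,0.21,0.01,0.0125,0,0,0,0.21,0.01,0.0125,0,0]}}

```text
time_s: 7.95
ee_pos: [559.5, -186.2, 258.1]
ee_rot: [-178.1, 0.0, 75.8]
force: [0.7, -0.2, 4.5]
gripper_width: 29.4
gripper_force: 15.0
```

>>> {"fn": "step_arm", "kwargs": {"plan": [0,0.21,0.01,0.0125,0,0,0,0.21,0.01,0.0125,0,0,0,0.21,0.01,0.0125,0,0,0,0.21,0.01,0.0125,0,0,0,0.21,0.01,0.0125,0,0]}}

```text
time_s: 8.37
ee_pos: [569.7, -188.7, 256.9]
ee_rot: [-174.5, 0.0, 75.8]
force: [1.4, 1.2, 4.9]
gripper_width: 29.4
gripper_force: 15.0
```

```bash
python3 st.py
```

```text
8.3667 [ 569.676 -188.72   256.907] [-174.547    0.015   75.816] [1.39  1.201 4.864] 29.435615961585547 14.995343461632729
r,lean 168.60495083230458 0.14205812166071197 0.09827338628166714 tool lean -6.188014604978542
(array([ 659.433, -300.052,  142.25 ]), [np.float64(2.0294712214676793), np.float64(2.0294712214676474)])
```

>>> {"fn": "step_arm", "kwargs": {"plan": [0,0.21,0.01,0.0125,0,0,0,0.21,0.01,0.0125,0,0,0,0.21,0.01,0.0125,0,0,0,0.21,0.01,0.0125,0,0,0,0.21,0.01,0.0125,0,0]}}

```text
time_s: 8.98
ee_pos: [579.8, -191.3, 255.1]
ee_rot: [-171.0, 0.0, 75.8]
force: [3.2, 0.8, 5.7]
gripper_width: 29.5
gripper_force: 15.0
```

>>> {"fn": "step_arm", "kwargs": {"plan": [0,0.21,0.01,0.0125,0,0,0,0.21,0.01,0.0125,0,0,0,0.21,0.01,0.0125,0,0,0,0.21,0.01,0.0125,0,0,0,0.21,0.01,0.0125,0,0]}}

```text
time_s: 9.4
ee_pos: [589.8, -193.7, 252.6]
ee_rot: [-167.4, 0.0, 75.8]
force: [2.8, 1.2, 5.1]
gripper_width: 29.7
gripper_force: 15.0
```

>>> {"fn": "step_arm", "kwargs": {"plan": [0,0.21,0.01,0.0125,0,0,0,0.21,0.01,0.0125,0,0,0,0.21,0.01,0.0125,0,0]}}

```text
time_s: 9.65
ee_pos: [595.6, -195.2, 250.8]
ee_rot: [-165.2, 0.0, 75.8]
force: [2.0, 1.0, 4.9]
gripper_width: 29.3
gripper_force: 15.0
```

```bash
python3 st.py
```

```text
9.65 [ 595.642 -195.159  250.826] [-165.227    0.      75.819] [2.003 0.965 4.936] 29.3457847344488 14.998847544193268
r,lean 168.60589527105938 0.3049543133912862 0.1795675932925658 tool lean -6.025356317446785
(array([ 652.419, -296.021,  133.271]), [np.float64(0.123019295518631), np.float64(0.12301929551872136)])
```

>>> {"fn": "step_arm", "kwargs": {"plan": [0,0.17,0.01,0.01,0,0,0,0.17,0.01,0.01,0,0]}}

```text
time_s: 10.02
ee_pos: [598.6, -195.9, 249.8]
ee_rot: [-164.1, -0.0, 75.8]
force: [3.1, 1.7, 4.1]
gripper_width: 29.2
gripper_force: 15.0
```

>>> {"fn": "step_arm", "kwargs": {"plan": [0,0.17,0.01,0.01,0,0,0,0.17,0.01,0.01,0,0]}}

```text
time_s: 10.18
ee_pos: [599.5, -196.1, 249.2]
ee_rot: [-162.6, -0.0, 75.8]
force: [-8.3, 4.8, 7.9]
gripper_width: 30.0
gripper_force: 15.0
```

>>> {"fn": "step_arm", "kwargs": {"plan": [0,0.08,0.0,0.005,0,0,0,0,0,0,0,0]}}

```text
time_s: 10.35
ee_pos: [599.4, -196.0, 249.1]
ee_rot: [-162.2, -0.0, 75.8]
force: [-7.4, 4.9, 7.3]
gripper_width: 30.1
gripper_force: 15.0
```

```bash
python3 st.py
python3 - <<'E'
from h import *
p=viewer.grab_frame("scene")
cv2.imwrite("pics/s4.png",cv2.resize(p["img"][130:270,260:420],(640,560),interpolation=2)[:,:,::-1])
E
```

```text
10.35 [ 599.396 -196.043  249.072] [-162.164   -0.013   75.797] [-7.363  4.88   7.3  ] 30.134787857370487 15.029885591939092
r,lean 168.1428649096496 0.32996226823703256 0.23629281408374225 tool lean -5.971893085136678
(array([ 658.497, -299.465,  119.468]), [np.float64(1.042346185219502), np.float64(1.0423461852194968)])
```

View pics/s4.png

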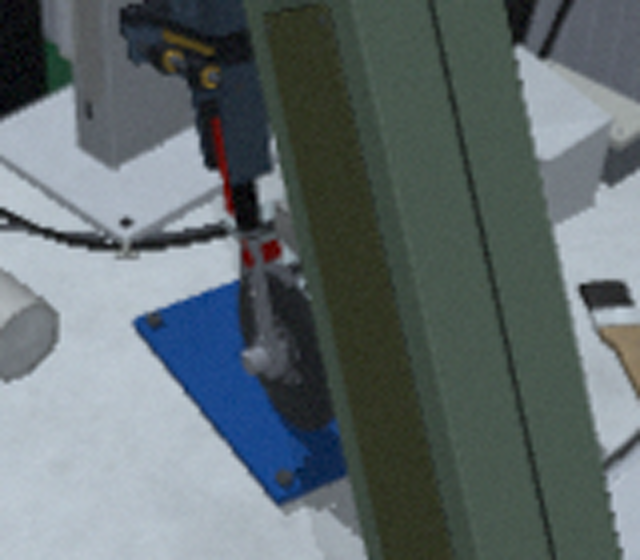

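>>> {"fn": "step_arm", "kwargs": {"plan": [0,0,0,0,0,0,0,0.08,0.0,0.003,0,0,0,0.08,0.0,0.003,0,0,0,0,0,0,0,0], "newtons": 30}}

```text
time_s: 10.93
ee_pos: [599.2, -196.0, 249.1]
ee_rot: [-161.6, -0.0, 75.8]
force: [-13.5, 6.3, 7.6]
gripper_width: 29.3
gripper_force: 30.2
```

```bash
python3 st.py
```

```text
10.9333 [ 599.204 -195.988  249.119] [-161.627   -0.017   75.786] [-13.523   6.267   7.581] 29.29879350356216 30.233088713139296
r,lean 168.12314914296442 0.32874940850824497 0.24316417382526015 tool lean -5.962516964890976
(array([ 659.622, -302.255,  119.289]), [np.float64(3.6735555722138984), np.float64(3.6735555722136204)])
```

>>> {"fn": "step_arm", "kwargs": {"plan": [0,-0.08,0,0,0,0,0,-0.08,0,0,0,0,0,0,0,0,0,0]}}

```text
time_s: 11.38
ee_pos: [599.1, -196.0, 249.2]
ee_rot: [-161.9, -0.0, 75.8]
force: [-9.5, 4.8, 7.7]
gripper_width: 29.3
gripper_force: 30.2
```

>>> {"fn": "step_arm", "kwargs": {"plan": [0,0,0,0,0,0,0,0,0,0,0,0,0,0,0,0,0,0,0,0,0,0,0,0,0,0,0,0,0,0], "hand": 9.1}}

```text
time_s: 11.8
ee_pos: [602.0, -197.6, 247.6]
ee_rot: [-162.3, 0.1, 75.8]
force: [-0.2, 0.3, -1.3]
gripper_width: 59.8
gripper_force: 0.6
```

>>> {"fn": "step_arm", "kwargs": {"plan": [0,0,0,0,0,0,0,0,0,0,0,0,0,0,0,0,0,0,0,0,0,0,0,0]}}

```text
time_s: 12.13
ee_pos: [601.8, -197.2, 248.8]
ee_rot: [-162.4, 0.0, 75.8]
force: [-0.1, -0.3, 0.4]
gripper_width: 86.5
gripper_force: 0.0
```

```bash
python3 st.py
python3 - <<'E'
from h import *
p=viewer.grab_frame("wrist");save(p,"w5")
print([(l,np.round(proj(p,pose(l,170)[0]))) for l in(.3,.34)],viewer.pinpoint("grip",p)[:1],viewer.pinpoint("trigger_pad",p)[:1])
E
```

```text
12.1333 [ 601.811 -197.235  248.757] [-162.367    0.047   75.803] [-0.082 -0.335  0.388] 86.45599240584431 0.0
r,lean 168.71795230514036 0.34533451947362215 -0.331695504624765 tool lean -5.975433568419958
(array([ 651.285, -291.572,  138.036]), [np.float64(2.1161067835243936), np.float64(2.1161067835243066)])
[(0.3, array([301., 264.])), (0.34, array([314., 264.]))] [{'location': [300.0, 261.5], 'score': 0.6}] [{'location': [369.5, 259.8], 'score': 0.93}]
```

View pics/w5.png

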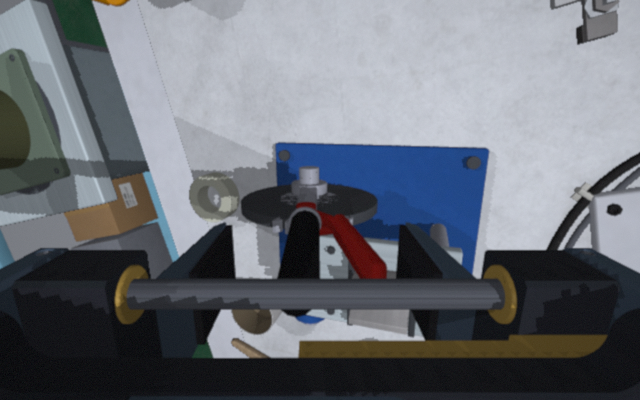

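The lever now sits at lean 0.30, with the grip at (300,262). The red trigger has sprung out to about (370,260), and the fingers are clear on both sides. Retreat along the lever.

>>> {"fn": "step_arm", "kwargs": {"plan": [0,0,-1.5,0,0,0,0,0,-2,0,0,0,0,0,-2.5,0,0,0,0,0,-2.5,0,0,0,0,0,-2.5,0,0,0]}}

```text
time_s: 12.9
ee_pos: [634.2, -205.2, 354.6]
ee_rot: [-162.4, 0.0, 75.8]
force: [0.8, -0.1, -0.6]
gripper_width: 90.9
gripper_force: 0.0
```

>>> {"fn": "step_arm", "kwargs": {"plan": [0,0,-1.5,0,0,0,0,0,0,0,0,0,0,0,0,0,0,0]}}

```text
time_s: 13.15
ee_pos: [638.9, -206.5, 367.5]
ee_rot: [-162.4, 0.0, 75.8]
force: [0.0, 0.8, 0.2]
gripper_width: 91.0
gripper_force: 0.0
```

```bash
python3 st.py
python3 - <<'E'
from h import *
p=viewer.grab_frame("wrist");save(p,"w6")
print([(l,np.round(proj(p,pose(l,170)[0]),1)) for l in(.26,.3,.34)],viewer.pinpoint("grip",p)[:1],viewer.pinpoint("trigger_pad",p)[:1],np.round(proj(p,pose(.3,170,36)[0]),1))
E
```

```text
13.15 [ 638.895 -206.458  367.533] [-162.426    0.046   75.808] [0.018 0.765 0.16 ] 91.0103207506051 0.0
r,lean 293.4479391684248 0.33085281380502524 -0.2424742476376235 tool lean -5.976461239907271
(array([ 657.204, -293.069,  130.248]), [np.float64(0.6283392642219013), np.float64(0.6283392642220944)])
[(0.26, array([299.3, 199.8])), (0.3, array([307.1, 199.9])), (0.34, array([315. , 199.8]))] [{'location': [306.6, 198.4], 'score': 0.95}] [{'location': [346.9, 196.5], 'score': 0.82}] [348.6 199.9]
```

View pics/w6.png

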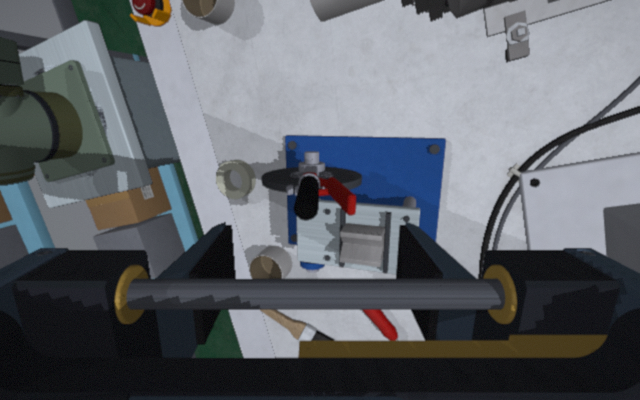

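The grip at (306.6,198) matches lean 0.30, meaning the table is down. The trigger pad at (347,197) matches its free position, 36 mm from the grip centre. The tape, cup, brush and screwdriver show no sign of being disturbed, and the gripper is clear.

```bash
python3 -c "
from workcell import env
print(env.job_done())"
```

```text
the job is handed in; nothing more can be done
None
```

The table was lowered slowly onto its rests with the trigger squeezed, the trigger was then released and sprang out, the gripper was clear, and the job was handed in at about 13 s (no verdict was returned).

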